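# Stamp a notebook cover in the lever press

### The arm

A 6-joint arm with a two-finger parallel gripper is mounted at the origin on the work surface. World frame = base frame: x ahead of the robot, y to its left, z up, the work surface at z = 0. Lengths are in mm, angles in rad, forces in N, time in s.
With the tool pointing down it reaches from about 350 to 975 mm from the base axis. Payload 7.1 kg.
Tool frame: the origin (TCP) lies between the finger pads; the fingertips stand 19 mm ahead of it and the grasp point (between the pads) is the TCP (ctrl.tcp_to_tips is the distance from the TCP to the fingertips, in mm); z points along the fingers, y is the line along which they close (so a half turn about z gives the same grasp; the last joint's range is limited). The gripper opens to 88 mm and grips with 3 to 60 N. Pads are 20 mm wide; open, the fingers measure 115 mm over their backs; the gripper's body (75 mm by 178 mm) begins 61 mm behind the grasp point.
Start: joints at [1.264, 0.423, 1.63, -0, 1.089, -0.019], TCP at [177.37, 599.287, 241.675] pointing down, gripper open.
Joint ranges: [-3, 3], [-0.9, 2.11], [0.09, 2.58], [-1.31, 4.45], [0.11, 2.69], [-2.54, 2.54]. Speed limits (rad/s): [2.39, 2.39, 3.01, 3.14, 3.14, 3.14].

### API

Orientations are given as a rotation vector (axis times angle).
In Python, from workcell import status, optics, ctrl gives the robot as it stands. The module is installed in compiled form; this text tells all that it offers.
- The arm moves only by the shell command python3 -m inch 'ROWS'. ROWS is JSON, a list that holds one entry, the list of rows, each a list of 7 numbers: the shift along the tool's x, y, z in mm, then the turn, a rotation vector about the tool's x, y, z in rad, then the opening in per cent of the stroke, from 0 (shut) to 100 (fully open). A call has 1 to 20 rows; each row is the pose to reach, as a shift and turn from the pose commanded when the call began, along the tool's axes at that moment; what a row does not reach only later rows make up. A row lasts 1/10 s, in which the tool goes at most 50 mm and 8.59 degrees, less where a joint would pass 70% of its speed; a pose out of reach is approached as far as the arm can. A call with a gripper value outside its range is refused whole. The fingers move at their own pace and stop on an object; the grip force is fixed at half the most. Time passes only in rows, so rows that repeat a pose let the fingers close. It gives the time, the measured TCP pose, the force, the opening and the grip force at its end, in the units of the state.
- status.get_obs(): the state, without advancing time (a new reading comes with each control period).
- optics.get_image(name): name is "scene" or "side" or "wrist"; returns a dict with "frame" (420x560x3 uint8, red, green, blue), "fx", "fy", "cx", "cy" (pixels), "rvec" (rotation vector, rad) and "tvec" (3), from world to camera coordinates, as OpenCV has them; the wrist camera has in their place "hand_eye" (4x4, takes a point from camera to tool coordinates, whose origin is the TCP and whose axes are the flange's). Camera axes: x right, y down, z forward; pixel columns grow to the right and rows downward; lengths in mm; the calibration is good to about 2 mm. A picture is of the moment at which its call begins: read the wrist's pose just before it. There is no depth.
- ctrl.close_job(): hands the job in; it is judged then, once.
The state is a dict: "t": time; "qpos": joint angles; "qvel": joint speeds; "joint_torque": joint torques, N m; "ee_pos": TCP position; "orientation": TCP orientation; "ft_force": force on the tool from outside, world axes, zero at the start; "moment": the same for the moment, N m; "width": finger opening in mm; "grasp_force": force on a finger pad.
Only numpy, scipy, OpenCV 4.12 (cv2) and the standard library are available. Lean on these libraries where they do the work, as an engineer would, in place of code of your own. Each camera call takes 0.05 s, during which the arm holds its last target. There are 200 camera calls.

### The job

Slide the blue notebook flat along the press's metal plate, under the green head, until its edge is flush against the dark back fence and it lies between the two yellow lines. Then push the red-handled lever all the way down to its stop so that the pad presses on the cover, and let the lever come all the way back up, leaving the notebook in place under the head. Do not disturb the red book, mug, flask or jar.

Things in the scene. Friction and masses are not known exactly. Their poses are not given: they have to be found in the camera images.
- notebook: The blue hard-cover notebook with white page edges and a white band across one end, 90 (own x) x 140 (own y) x 18 mm thick, about 0.2 kg, loose, lying flat on the press's plate in front of the head (on its -x side). Origin: centre of its underside. Its own x starts within about 0.35 rad of the press's x; its own +x edge goes to the fence.
- press: Fixed bench press: green C-shaped frame on a bare metal plate 8 mm thick lying on the desk. Origin: desk level, below the middle of the fence's front face; x points into the throat (the notebook is slid along +x), y left, z up. Plate: x -220 to +110, y -150 to +150, top z = 8 mm. In place, flush and centred, the notebook's origin is at x -45, y 0, z 8 mm. Moves and turns between starts.
- fence (a point): Middle of the front face of the back fence, a dark bar under and beside the head, at its lower edge on the plate: x 0, y 0, z 8 mm in the press frame. The bar runs along y from -100 to +100 mm, 20 mm high. The two painted yellow lines (no height) run from it towards the open front, inner edges at y -78 and +78 mm: a centred notebook has 8 mm spare each side.
- head (a point): Middle of the lower front edge of the green head: x -40, y 0, z 40 mm in the press frame, 32 mm above the plate. The head overhangs from there back over the fence, y -45 to +45 mm, top at z = 160 mm. The pad under it hangs 6 mm lower than its underside.
- pad: Black round sprung pad, 30 mm across, hanging under the head at press x = -20, y = 0. Origin: centre of its underside, z = 34 mm in the press frame with the lever up: 8 mm above the cover of a notebook lying on the plate. It goes down with the lever, touches the cover near lever 0.68 rad and then presses with a few newtons through its own spring.
- lever (a joint): The lever's angle, rad: 0 = up at rest (arm 0.60 rad above level, sloping up and out to the press's -y side), grows as it is pushed down, 0.85 = at its lower stop (arm 0.25 rad below level). Its spring returns it to 0; pushing at the handle takes about 4 N at first and about 14 N at the stop.
- lever_grip (a point): Centre of the lever's red handle, a round bar 22 mm in diameter and 90 mm long, lying along the press's x, across the end of the steel arm; open from above. At rest it is at x = 3, y = -179, z = 215 mm in the press frame; at the stop at y = -200, z = 93 mm.
- lever_pivot (a point): Point on the lever's hinge axis (which runs along the press's x), 150 mm from lever_grip, at x = 3, y = -55, z = 130 mm in the press frame; fixed to the press. At lever value q, lever_grip is at y = -55 - 150 cos(0.60 - q), z = 130 + 150 sin(0.60 - q) mm.
- red_book: Bystander: red hard-cover book 100 x 150 x 22 mm lying on the desk to the robot's right. Origin: centre of its underside.
- mug: Bystander: white mug, 80 mm across, 90 mm high, standing on the desk to the robot's right. Origin: centre of its underside.
- flask: Bystander: white flask, 66 mm across, 190 mm high, standing to the robot's left. Origin: centre of its underside.
- jar: Bystander: jar with orange cap, 70 mm across, 80 mm high, standing to the robot's left. Origin: centre of its underside.
There are look-alikes about, which are no part of the job. Leave any purple or turquoise look-alike of the notebook alone.

How it is judged:
By the outcome, as a careful person would: the job done as asked, in the order asked, and still so for the second after the job is handed in, with the robot touching nothing.
It also fails if it takes over 72 s, if anything falls off the work surface, if the arm or the gripper's body presses on something with over 40 N, if the wrist force passes 120 N, or if a joint passes its speed limit or range.

## Working session

There is one attempt and no reset: what is moved stays moved. The work goes in short steps, Python scripts to look and compute and a shell command to move; the robot and the scene stay as the last step left them, time stands still between calls to the robot, and variables do not carry over. Pictures are saved under pics/ and viewed, at most 10 in all, crops included, and the job is handed in when it is done.

```bash
mkdir -p pics && python3 - <<'E'
from workcell import status, optics, ctrl
import cv2,numpy as np,pickle
o=status.get_obs();print(o,ctrl.tcp_to_tips)
d={n:optics.get_image(n) for n in("scene","side")}
pickle.dump(d,open("d.pkl","wb"))
for n in d:
  cv2.imwrite(f"pics/{n}0.png",cv2.resize(d[n]["frame"][:,:,::-1],(800,600),interpolation=cv2.INTER_CUBIC))
  R=cv2.Rodrigues(np.array(d[n]["rvec"]))[0];print(n,-R.T@np.array(d[n]["tvec"]),R[2],d[n]["fx"])
E
```

```text
{'t': 0.0, 'qpos': array([ 1.26398822e+00,  4.23840640e-01,  1.63067505e+00,  3.83012033e-06,
        1.08863004e+00, -1.89764362e-02]), 'qvel': array([ 0.00055702, -0.00042018,  0.00024835,  0.00033185,  0.00017938,
       -0.00168475]), 'joint_torque': array([-9.76002557e-04, -5.44630015e+01, -2.73655093e+01,  6.43847161e-02,
        2.27644283e-02, -1.26324626e-04]), 'ee_pos': array([177.22117719, 598.79463369, 240.90768856]), 'orientation': array([-4.50531865e-01, -3.10886091e+00,  2.40621080e-03]), 'ft_force': array([ 0.4046427 , -0.24953248, -1.05388338]), 'moment': array([-0.01696576,  0.02269134, -0.03482852]), 'grasp_force': 0.0, 'width': 87.65483860369771} 19.0
scene [1627.96346449   16.22007015 1057.51795647] [-0.76966652  0.00191824 -0.63844324] 439.5316646252778
side [ 208.27164683 -749.66125419  984.74412539] [ 0.24701301  0.64476055 -0.72337294] 403.5105204544834
```

View pics/scene0.png

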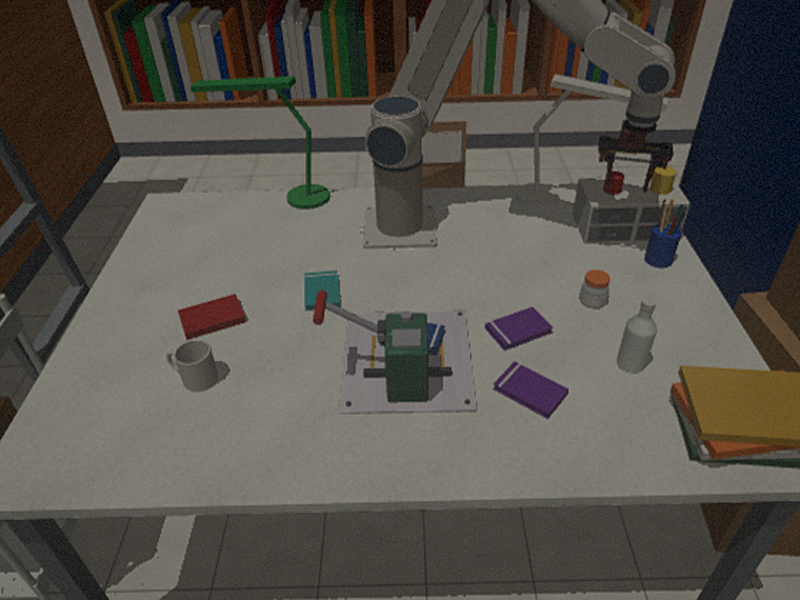

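View pics/side0.png

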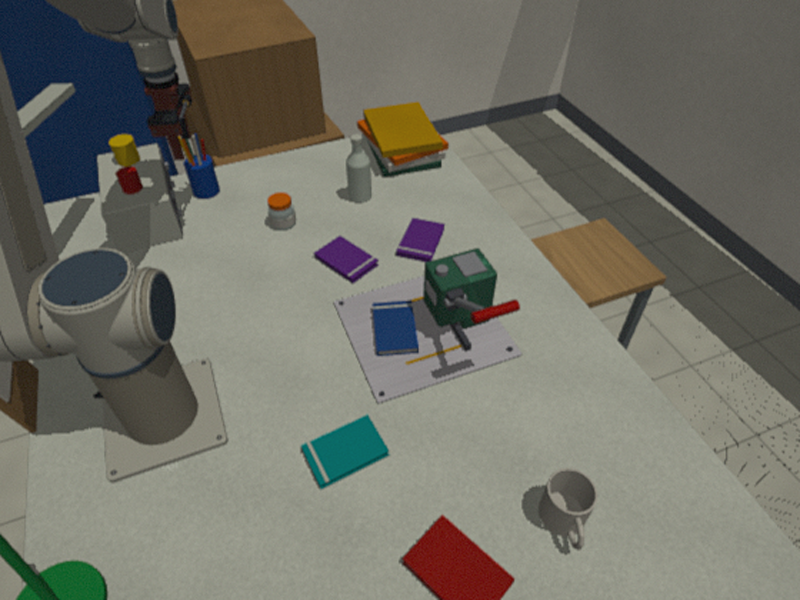

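Side view: the notebook is the blue book on the plate (395,328). Look-alikes are turquoise (345,450) and purple (346,258) and (420,238), all off the plate. The red-handled lever is at (497,310), plate corners at about (337,302), (380,400) and (520,350). Next, a close crop.

```bash
python3 - <<'E'
import cv2,pickle
d=pickle.load(open("d.pkl","rb"))
c=d["side"]["frame"][165:285,225:375,::-1]
a=cv2.resize(c,None,fx=5.2,fy=5,interpolation=cv2.INTER_CUBIC)
a=cv2.convertScaleAbs(cv2.resize(c,(750,600),interpolation=cv2.INTER_CUBIC),alpha=1.5)
cv2.imwrite("pics/crop1.png",a)
E
```

```text
(no output)
```

View pics/crop1.png

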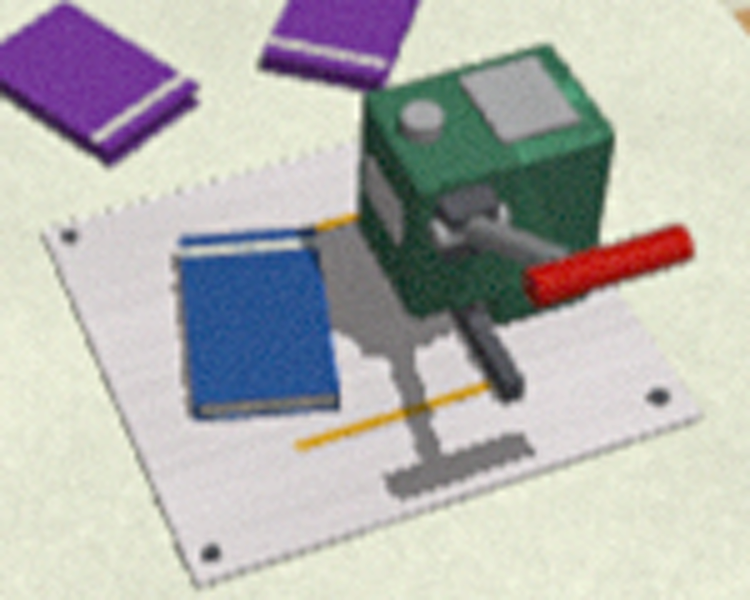

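```bash
cat > h.py <<'E'
import numpy as np,cv2
from scipy.optimize import least_squares
from scipy.spatial.transform import Rotation as Ro
def proj(c,P): return cv2.projectPoints(np.asarray(P,float).reshape(-1,1,3),np.array(c["rvec"],float),np.array(c["tvec"],float),np.array([[c["fx"],0,c["cx"]],[0,c["fy"],c["cy"]],[0,0,1.]]),None)[0].reshape(-1,2)
def place(p,P):
  P=np.asarray(P,float); c,s=np.cos(p[2]),np.sin(p[2])
  return np.c_[p[0]+c*P[:,0]-s*P[:,1],p[1]+s*P[:,0]+c*P[:,1],P[:,2]]
def fit(obs,p0):
  f=lambda p:np.concatenate([(proj(c,place(p,P))-uv).ravel() for c,P,uv in obs])
  r=least_squares(f,p0,loss="soft_l1");return r.x,f(r.x).reshape(-1,2).round(1)
E
python3 - <<'E'
from h import *
import pickle
d=pickle.load(open("d.pkl","rb"));S,D=d["scene"],d["side"]
crop=lambda a:np.array(a)/5.+[225-.4,165-.4]
big=lambda a:np.array(a)*.7-.15
A=[[-220,150,8],[-220,-150,8],[110,-150,8],[-42,-179,215],[48,-179,215]]
B=[[-220,-150,8],[-220,150,8],[110,150,8],[110,-150,8]]
p,r=fit([(D,A,crop([[42,232],[197,580],[703,413],[537,285],[683,245]])),(S,B,big([[347,312],[468,310],[476,409],[341,410]]))],[600,0,0])
print(p,r.tolist())
N=[[-45,70,26],[45,70,26],[45,-70,26],[-45,-70,26]]
n,r=fit([(D,N,crop([[180,242],[312,236],[338,395],[193,403]]))],[500,0,0])
print(n,r.tolist())
E
```

```text
[ 6.24789878e+02  1.50551381e+01 -8.03473372e-03] [[-0.2, -0.9], [-0.2, 0.3], [0.0, -0.4], [-1.5, 0.7], [0.5, -1.0], [0.6, -0.0], [-2.3, -0.1], [0.5, 0.1], [-2.1, 1.1]]
[ 5.04014668e+02  2.59103612e+01 -2.93581586e-01] [[-0.5, -0.6], [0.6, -1.3], [0.3, 0.4], [-0.4, 1.0]]
```

```bash
cat >> h.py <<'E'
def go(T,yaw):
  # tool shift/turn to TCP T (world), tool pointing down with tool y along press-like yaw (tool x = -world x rotated)
  from workcell import status
  o=status.get_obs();R=Ro.from_rotvec(o["orientation"])
  G=Ro.from_euler("z",yaw)*Ro.from_rotvec([0,np.pi,0])
  print("t",round(o["t"],2),"at",o["ee_pos"].round(1),"F",o["ft_force"].round(1),"w",round(o["width"],1),"tool z",R.apply([0,0,1]).round(3))
  print("row",R.inv().apply(np.array(T)-o["ee_pos"]).round(1),(R.inv()*G).as_rotvec().round(3))
E
python3 -c "
from h import *
go([427,49,241],-.294)"
```

```text
t 0.1 at [177.2 598.9 241. ] F [-0.3  0.   0.9] w 87.7 tool z [-0.    -0.001 -1.   ]
row [-395.5 -456.4    0.6] [-0.001 -0.     0.006]
```

```bash
python3 -m inch '[[[-40,-46,0,0,0,0,100],[-80,-92,0,0,0,0,100],[-120,-138,0,0,0,0,100],[-160,-184,0,0,0,0,100],[-200,-230,0,0,0,0,100],[-240,-276,0,0,0,0,100],[-280,-322,0,0,0,0,100],[-320,-368,0,0,0,0,100],[-350,-404,0,0,0,0,100],[-375,-432,0,0,0,0,100],[-390,-450,0,0,0,0,100],[-396,-456,0,0,0,0,100],[-396,-456,0,0,0,0,100],[-396,-456,0,0,0,0,100],[-396,-456,0,0,0,0,100]]]' && python3 - <<'E'
from workcell import status,optics
import cv2,pickle
o=status.get_obs();w=optics.get_image("wrist");w["o"]=o
print(o["ee_pos"],o["orientation"]);pickle.dump(w,open("w.pkl","wb"));print(w["hand_eye"])
cv2.imwrite("pics/w1.png",cv2.resize(w["frame"][:,:,::-1],(800,600),interpolation=cv2.INTER_CUBIC))
E
```

```text
t: 1.6
ee_pos: [427.0, 50.3, 241.4]
orientation: [-0.45, -3.108, -0.0]
ft_force: [-0.4, -0.3, -0.4]
width: 87.8
grasp_force: 0.0
[426.96944871  50.25849346 241.38497268] [-4.50203379e-01 -3.10809407e+00 -1.31306761e-04]
[[-1.44426747e-04 -9.70260416e-01 -2.42063432e-01  6.59105762e+01]
 [ 9.99999989e-01 -1.36082517e-04 -5.11901601e-05  1.42532427e-01]
 [ 1.67271849e-05 -2.42063437e-01  9.70260425e-01 -1.43920858e+02]
 [ 0.00000000e+00  0.00000000e+00  0.00000000e+00  1.00000000e+00]]
```

View pics/w1.png

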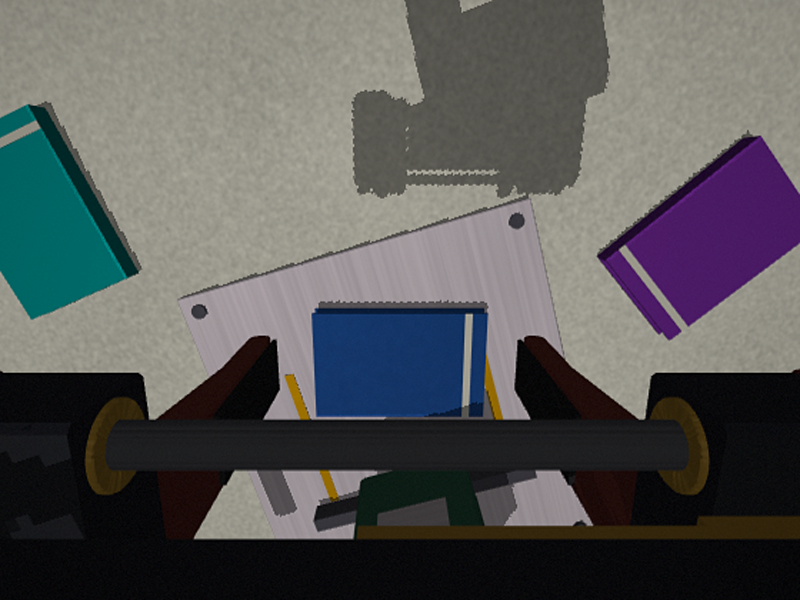

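The wrist view shows the blue notebook on the plate, with cover corners at about (312,314), (487,310), (486,416) and (316,417). The plate's front corners are at (180,298) and (530,198). I'll refine both poses from these.

```bash
cat >> h.py <<'E'
def wcam(w):
  o=w["o"];T=np.eye(4);T[:3,:3]=Ro.from_rotvec(o["orientation"]).as_matrix();T[:3,3]=o["ee_pos"]
  M=np.linalg.inv(T@np.array(w["hand_eye"]));c=dict(w);c["rvec"]=Ro.from_matrix(M[:3,:3]).as_rotvec();c["tvec"]=M[:3,3];return c
def onplane(c,uv,z):
  R=cv2.Rodrigues(np.array(c["rvec"],float))[0];C=-R.T@np.array(c["tvec"],float)
  uv=np.atleast_2d(uv);d=np.c_[(uv[:,0]-c["cx"])/c["fx"],(uv[:,1]-c["cy"])/c["fy"],np.ones(len(uv))]@R
  return C+d*((z-C[2])/d[:,2])[:,None]
E
python3 - <<'E'
from h import *
import pickle
c=wcam(pickle.load(open("w.pkl","rb")))
b=lambda a:np.array(a)*.7-.15
P=onplane(c,b([[180,298],[530,198]]),8);print("plate front",P,np.linalg.norm(P[0]-P[1]))
v=P[1]-P[0];yw=np.arctan2(-v[0],v[1]);m=P.mean(0);print("press",m[0]+220*np.cos(yw),m[1]+220*np.sin(yw),yw)
N=onplane(c,b([[312,314],[487,310],[486,416],[316,417]]),26);print("nb",N, np.linalg.norm(np.diff(N[[0,1,2,3,0]],axis=0),axis=1))
print(fit([(c,[[-45,-70,26],[-45,70,26],[45,70,26],[45,-70,26]],b([[312,314],[487,310],[486,416],[316,417]]))],[504,26,-.29]))
Y=onplane(c,b([[287,376],[333,500]]),8);print(Y)
E
```

```text
plate front [[ 402.957632   -129.79815715    8.        ]
 [ 405.95256093  166.02352966    8.        ]] 295.836846906236
press 624.4438226107836 15.88549795205252 -0.010123756127387942
nb [[443.0908119  -24.6922504   26.        ]
 [479.4195293  109.65605387  26.        ]
 [569.12273527  86.69722688  26.        ]
 [529.3823805  -50.81639519  26.        ]] [139.17342622  92.59466992 143.14081197  90.15933536]
(array([ 5.05144860e+02,  3.02624608e+01, -2.71554386e-01]), array([[-0.4,  0. ],
       [ 0.3,  0.9],
       [-1.2, -1.1],
       [ 1.3, -0.1]]))
[[493.63882787 -68.24500853   8.        ]
 [622.36454152 -69.10510029   8.        ]]
```

```bash
python3 -m inch '[[[0,0,40,0,0,0,100],[0,0,80,0,0,-0.01,100],[0,0,120,0,0,-0.01,100],[0,0,160,0,0,-0.02,100],[0,0,185,0,0,-0.02,100],[0,0,200,0,0,-0.02,100],[0,0,209,0,0,-0.02,100],[0,0,209,0,0,-0.02,100],[0,0,209,0,0,-0.02,100]]]' && python3 -c "
from h import *
def T(n,off):return [n[0]-off*np.cos(n[2]),n[1]-off*np.sin(n[2]),32]
go(T([505,29,-.275],57),-.275)
ps=np.array([624.6,15.5,-.009])
for l in (.33,.67,1):
  a=np.array([505,29,-.275]);g=np.array([624.6-60,16.1,-.009]);n=a+(g-a)*l
  go(T(n,55),n[2])"
```

```text
t: 2.55
ee_pos: [427.8, 50.3, 33.2]
orientation: [0.417, 3.113, 0.0]
ft_force: [0.3, -0.5, -0.0]
width: 87.3
grasp_force: 0.0
t 2.55 at [427.8  50.3  33.2] F [ 0.3 -0.5 -0. ] w 87.3 tool z [ 0.001  0.    -1.   ]
row [-23.1   0.2   1.2] [0.    0.001 0.009]
t 2.55 at [427.8  50.3  33.2] F [ 0.3 -0.5 -0. ] w 87.3 tool z [ 0.001  0.    -1.   ]
row [-45.3  -3.5   1.2] [ 0.     0.001 -0.079]
t 2.55 at [427.8  50.3  33.2] F [ 0.3 -0.5 -0. ] w 87.3 tool z [ 0.001  0.    -1.   ]
row [-66.6  -7.4   1.2] [ 0.     0.001 -0.17 ]
t 2.55 at [427.8  50.3  33.2] F [ 0.3 -0.5 -0. ] w 87.3 tool z [ 0.001  0.    -1.   ]
row [-87.8 -11.    1.2] [ 0.     0.001 -0.257]
```

```bash
python3 -m inch '[[[-8,0,1,0,0,0.01,100],[-15,0,1,0,0,0.01,100],[-20,0,1,0,0,0.01,100],[-23,0,1,0,0,0.01,100],[-27,-0.6,1,0,0,-0.006,100],[-31,-1.2,1,0,0,-0.022,100],[-35,-1.8,1,0,0,-0.038,100],[-39,-2.4,1,0,0,-0.054,100],[-43,-3.1,1,0,0,-0.07,100],[-47,-3.8,1,0,0,-0.086,100],[-51,-4.5,1,0,0,-0.103,100],[-55,-5.2,1,0,0,-0.12,100],[-59,-5.9,1,0,0,-0.137,100],[-63,-6.7,1,0,0,-0.155,100],[-67,-7.4,1,0,0,-0.171,100],[-67,-7.4,1,0,0,-0.171,100]]]' && python3 - <<'E'
from workcell import status,optics
import cv2,pickle
d={}
for n in("wrist","side"):
  o=status.get_obs();d[n]=optics.get_image(n);d[n]["o"]=o
pickle.dump(d,open("d2.pkl","wb"))
w=cv2.resize(d["wrist"]["frame"][:,:,::-1],None,fx=.7,fy=.7)
c=cv2.resize(d["side"]["frame"][165:285,225:375,::-1],(400,320),interpolation=cv2.INTER_CUBIC)
im=cv2.convertScaleAbs(cv2.hconcat([cv2.resize(w,(400,320)),c]),alpha=1.5)
cv2.imwrite("pics/w2.png",im)
E
```

```text
t: 4.15
ee_pos: [491.2, 24.6, 31.8]
orientation: [0.151, 3.137, 0.0]
ft_force: [-0.5, 0.3, -0.3]
width: 87.5
grasp_force: 0.0
```

View pics/w2.png

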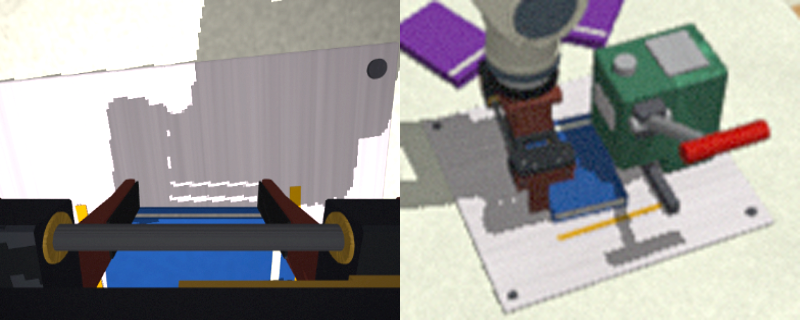

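```bash
python3 -m inch '[[[-4,-1,0,0,0,-0.017,100],[-8,-2,0,0,0,-0.034,100],[-12,-3.2,0,0,0,-0.052,100],[-16,-4.6,0,0,0,-0.07,100],[-19,-6,0,0,0,-0.087,100],[-19,-6,0,0,0,-0.087,100],[-10,-6,0,0,0,-0.087,100],[10,-6,0,0,0,-0.087,100],[20,-6,-30,0,0,-0.087,100],[30,-6,-70,0,0,-0.087,100],[30,-6,-110,0,0,-0.087,100],[30,-6,-150,0,0,-0.087,100],[30,-6,-180,0,0,-0.087,100],[30,-6,-180,0,0,-0.087,100],[30,-6,-180,0,0,-0.087,100]]]' && python3 - <<'E'
from workcell import status,optics
import cv2,pickle
o=status.get_obs();w=optics.get_image("wrist");w["o"]=o
pickle.dump(w,open("w3.pkl","wb"))
cv2.imwrite("pics/w3.png",cv2.convertScaleAbs(cv2.resize(w["frame"][:,:,::-1],(800,600),interpolation=cv2.INTER_CUBIC),alpha=1.5))
E
```

```text
t: 5.75
ee_pos: [459.4, 21.8, 211.9]
orientation: [0.015, 3.14, 0.0]
ft_force: [-1.3, 0.2, 0.0]
width: 87.9
grasp_force: 0.0
```

View pics/w3.png

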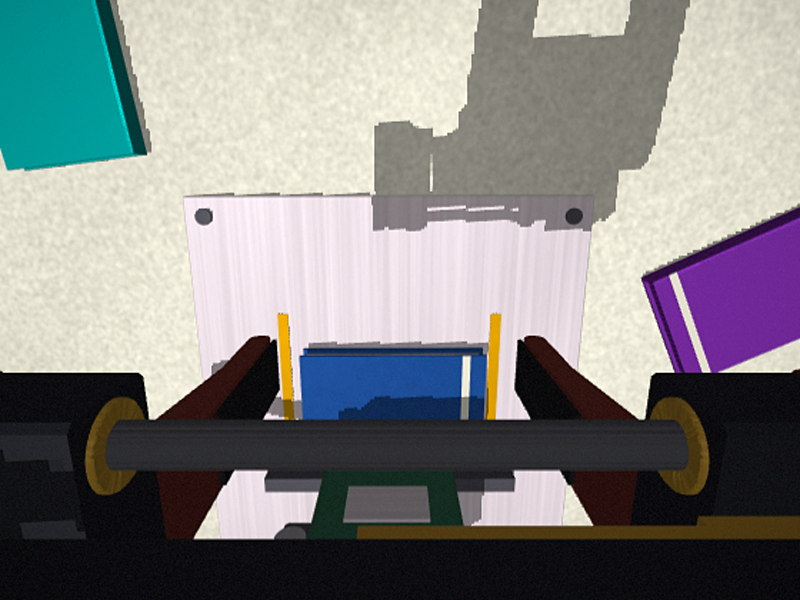

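The notebook is now square to the plate and between the yellow lines. Its cover's front edge runs from (300,357) to (486,354), and the line inner edges are at (289,330) and (490,330). I'll measure the offsets.

```bash
python3 - <<'E'
from h import *
import pickle
c=wcam(pickle.load(open("w3.pkl","rb")))
b=lambda a:np.array(a)*.7-.15
P=onplane(c,b([[184,196],[594,196]]),8);print("plate front",P, np.ptp(P[:,1]))
N=onplane(c,b([[300,357],[486,354],[303,414],[484,414]]),26);print("nb",N)
print("lines",onplane(c,b([[289,330],[490,330],[291,395],[489,395]]),8))
E
```

```text
plate front [[ 402.97710941 -131.54213729    8.        ]
 [ 405.92948986  165.50198271    8.        ]] 297.0441200084443
nb [[520.96303768 -50.95955439  26.        ]
 [519.97276468  88.09192142  26.        ]
 [567.83052465 -51.45759939  26.        ]
 [569.23873359  88.33927663  26.        ]]
lines [[505.51140722 -62.1797887    8.        ]
 [507.07657329  94.05820698   8.        ]
 [560.43711851 -64.18141398   8.        ]
 [562.04220142  95.3655115    8.        ]]
```

```bash
python3 -m inch '[[[0,-3,50,0,0,0,100],[0,-3,100,0,0,0,100],[0,-3,140,0,0,0,100],[0,-3,165,0,0,0,100],[0,-3,180,0,0,0,100],[-15,-3,180,0,0,0,100],[-30,-3,180,0,0,0,100],[-42,-3,180,0,0,0,100],[-48,-3.2,180,0,0,0,100],[-52,-3.6,180,0,0,0,100],[-56,-4,180,0,0,0,100],[-60,-4.5,180,0,0,0,100],[-62,-4.8,180,0,0,0,100],[-63,-5,180,0,0,0,100],[-63,-5,180,0,0,0,100]]]'; python3 -m inch '[[[-0.5,0,0,0,0,0,100],[-1,0,0,0,0,0,100],[-1,0,0,0,0,0,100]]]'
```

```text
t: 7.3
ee_pos: [522.8, 16.1, 31.8]
orientation: [0.015, 3.141, -0.0]
ft_force: [-0.8, -1.1, -0.3]
width: 87.8
grasp_force: 0.2
t: 7.6
ee_pos: [522.9, 16.1, 31.6]
orientation: [-0.015, -3.14, 0.0]
ft_force: [-4.7, -0.6, 4.0]
width: 87.1
grasp_force: 2.2
```

```bash
python3 -m inch '[[[-0.5,0,0,0,0,0,100],[-1,0,0,0,0,0,100],[-1,0,0,0,0,0,100]]]';python3 -m inch '[[[-0.5,0,0,0,0,0,100],[-1,0,0,0,0,0,100],[-1,0,0,0,0,0,100]]]'
```

```text
t: 7.9
ee_pos: [523.0, 16.1, 31.4]
orientation: [-0.015, -3.138, 0.0]
ft_force: [-7.7, 0.4, 4.7]
width: 87.7
grasp_force: 3.6
t: 8.2
ee_pos: [523.0, 16.1, 31.3]
orientation: [-0.015, -3.136, 0.0]
ft_force: [-10.7, -0.9, 7.2]
width: 87.6
grasp_force: 4.7
```

```bash
python3 -m inch '[[[3,0,0,0,0,0,100],[10,0,0,0,0,0,100],[30,0,0,0,0,0,100],[50,0,-20,0,0,0,100],[65,0,-60,0,0,0,100],[70,0,-100,0,0,0,100],[70,0,-140,0,0,0,100],[70,0,-180,0,0,0,100],[70,0,-205,0,0,0,100],[70,0,-205,0,0,0,100],[70,0,-205,0,0,0,100]]]' && python3 - <<'E'
from workcell import status,optics
import cv2,pickle
d={}
for n in("wrist","side"):
  o=status.get_obs();d[n]=optics.get_image(n);d[n]["o"]=o
pickle.dump(d,open("d4.pkl","wb"))
a=d["wrist"]["frame"][200:340,170:380,::-1]; c=d["side"]["frame"][165:285,225:375,::-1]
im=cv2.hconcat([cv2.resize(a,(420,400),interpolation=cv2.INTER_CUBIC)[:, :400],cv2.resize(c,(400,400),interpolation=cv2.INTER_CUBIC)])
cv2.imwrite("pics/w4.png",cv2.convertScaleAbs(im,alpha=1.6))
E
```

```text
t: 9.3
ee_pos: [456.0, 16.8, 236.8]
orientation: [0.015, 3.139, 0.0]
ft_force: [-0.4, -0.4, -0.4]
width: 87.7
grasp_force: 0.0
```

View pics/w4.png

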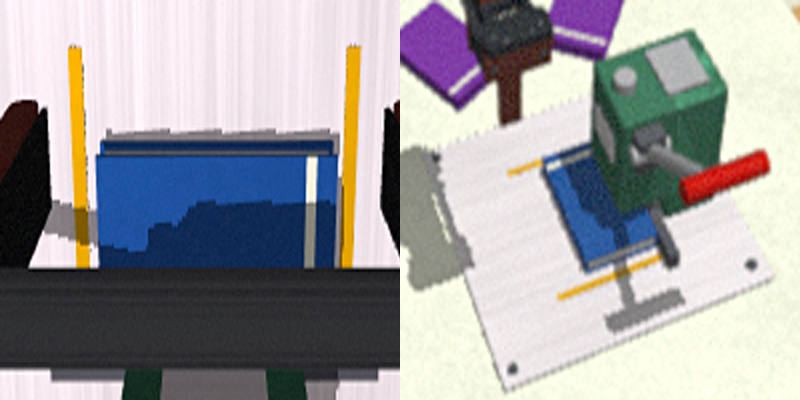

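```bash
python3 - <<'E'
from h import *
import pickle
c=wcam(pickle.load(open("d4.pkl","rb"))["wrist"])
b=lambda a:np.array(a)/[2,400/140]+[170-.25,200-.3]
print(onplane(c,b([[97,156],[337,156],[97,260],[337,260]]),26).round(1))
print(onplane(c,b([[82,110],[346,110],[89,250],[343,250]]),8).round(1))
go([640,-167,300],-.009+np.pi/2)
E
```

```text
[[533.1 -52.2  26. ]
 [534.5  86.3  26. ]
 [579.3 -54.7  26. ]
 [580.8  87.9  26. ]]
[[519.7 -63.6   8. ]
 [521.3  94.4   8. ]
 [584.1 -63.1   8. ]
 [585.7  95.    8. ]]
t 9.4 at [455.   16.7 235.4] F [-0.2 -0.3  0.4] w 87.9 tool z [-0.002 -0.    -1.   ]
row [-186.7 -181.9  -64.9] [ 1.000e-03 -2.000e-03 -1.572e+00]
```

```bash
python3 -m inch '[[[0,0,-35,0,0,0,50],[0,0,-70,0,0,0,0],[-35,-36,-70,0,0,0,0],[-70,-72,-70,0,0,0,0],[-105,-108,-70,0,0,0,0],[-135,-140,-70,0,0,0,0],[-158,-164,-70,0,0,0,0],[-171,-179,-70,0,0,0,0],[-171,-179,-70,0,0,0,0],[-171,-179,-50,0,0,0,0],[-171,-179,-30,0,0,0,0],[-171,-179,-20,0,0,0,0],[-171,-179,-20,0,0,0,0]]]' && python3 - <<'E'
from h import *
from workcell import optics
import pickle
go([626,-163,245],-.009)
c=optics.get_image("side")["frame"][110:290,225:405,::-1]
s=optics.get_image("scene")["frame"][150:290,190:370,::-1]
cv2.imwrite("pics/l1.png",cv2.convertScaleAbs(cv2.hconcat([cv2.resize(c,(400,400),interpolation=cv2.INTER_CUBIC),cv2.resize(s,(400,400),interpolation=cv2.INTER_CUBIC)]),alpha=1.5))
E
```

```text
t: 10.7
ee_pos: [623.5, -162.9, 254.1]
orientation: [-0.015, -3.137, -0.002]
ft_force: [0.1, -0.1, 0.4]
width: 0.5
grasp_force: 0.0
t 10.7 at [ 623.5 -162.9  254.1] F [ 0.1 -0.1  0.4] w 0.5 tool z [-0.005  0.001 -1.   ]
row [-2.6 -0.1  9.1] [ 0.001 -0.005 -0.   ]
```

View pics/l1.png

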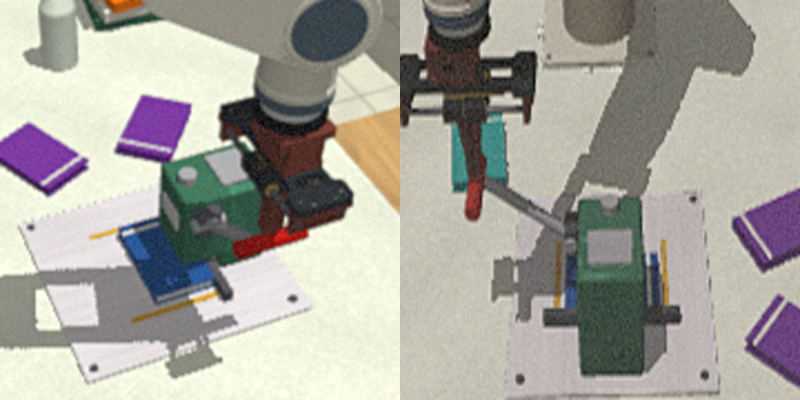

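The closed fingertips are over the middle of the red handle, at about (290,240) in the left half. Now I'll press along the arc.

```bash
python3 -m inch '[[[-2,0,6,0,0,0,0],[-2,0,10,0,0,0,0],[-2,-4,16,0,0,0,0],[-2,-8,23,0,0,0,0],[-2,-11,29,0,0,0,0],[-2,-14.6,36,0,0,0,0],[-2,-17,43,0,0,0,0],[-2,-19.5,50,0,0,0,0],[-2,-22,57,0,0,0,0],[-2,-23.5,64,0,0,0,0],[-2,-24.5,72,0,0,0,0],[-2,-25.5,80,0,0,0,0],[-2,-26,87,0,0,0,0],[-2,-26.4,94,0,0,0,0],[-2,-26,102,0,0,0,0],[-2,-25.5,110,0,0,0,0],[-2,-24.5,117,0,0,0,0],[-2,-23.5,123,0,0,0,0],[-2,-22.5,128,0,0,0,0],[-2,-22.5,128,0,0,0,0]]]'; python3 -m inch '[[[0,0.5,2,0,0,0,0],[0,0.5,3,0,0,0,0],[0,0.5,3,0,0,0,0]]]'
```

```text
t: 12.8
ee_pos: [628.4, -189.3, 130.0]
orientation: [0.015, 3.137, -0.006]
ft_force: [-1.1, -7.7, 10.8]
width: 0.2
grasp_force: 5.2
t: 13.1
ee_pos: [628.4, -188.8, 127.5]
orientation: [0.015, 3.137, -0.006]
ft_force: [-0.9, -6.6, 10.5]
width: 0.5
grasp_force: 5.4
```

```bash
python3 -m inch '[[[0,1,2,0,0,0,0],[0,1.5,3,0,0,0,0],[0,1.5,3,0,0,0,0]]]'; python3 -m inch '[[[0,0.5,1,0,0,0,0],[0,0.5,2,0,0,0,0],[0,0.5,2,0,0,0,0]]]';python3 -m inch '[[[0,0.5,1,0,0,0,0],[0,0.5,2,0,0,0,0],[0,0.5,2,0,0,0,0]]]'
```

```text
t: 13.4
ee_pos: [628.5, -187.2, 124.5]
orientation: [0.015, 3.137, -0.006]
ft_force: [-0.7, -8.1, 10.7]
width: 0.2
grasp_force: 5.5
t: 13.7
ee_pos: [628.6, -186.8, 123.0]
orientation: [0.015, 3.137, -0.006]
ft_force: [-1.8, -6.7, 13.5]
width: -0.2
grasp_force: 6.7
t: 14.0
ee_pos: [628.7, -186.7, 122.5]
orientation: [0.015, 3.137, -0.007]
ft_force: [-6.2, -8.1, 24.3]
width: 0.3
grasp_force: 12.1
```

Stop reached: TCP z 122.5 against 122.9 predicted, and the force climbs past the spring's load. I'll hold briefly, then let the lever back up along the arc.

```bash
python3 -m inch '[[[0,0,0,0,0,0,0],[0,0,0,0,0,0,0],[0,-2,-8,0,0,0,0],[0,-3,-15,0,0,0,0],[0,-4.5,-22,0,0,0,0],[0,-5.5,-30,0,0,0,0],[0,-6.5,-38,0,0,0,0],[0,-6.5,-46,0,0,0,0],[0,-6,-54,0,0,0,0],[0,-5,-62,0,0,0,0],[0,-4,-70,0,0,0,0],[0,-2,-78,0,0,0,0],[0,0,-86,0,0,0,0],[0,3,-94,0,0,0,0],[0,6,-102,0,0,0,0],[0,10,-110,0,0,0,0],[0,14,-118,0,0,0,0],[0,17,-124,0,0,0,0],[0,19,-128,0,0,0,0],[0,19,-132,0,0,0,0]]]'; python3 -m inch '[[[0,0,-10,0,0,0,0],[0,0,-40,0,0,0,0],[0,0,-80,0,0,0,0],[40,0,-80,0,0,0,0],[80,0,-80,0,0,0,0],[120,0,-80,0,0,0,0],[160,0,-80,0,0,0,0],[200,0,-80,0,0,0,0],[220,0,-80,0,0,0,0],[220,0,-80,0,0,0,0],[220,0,-80,0,0,0,0]]]'
python3 - <<'E'
from h import *
from workcell import optics
import pickle
d={n:optics.get_image(n) for n in("scene","side")};pickle.dump(d,open("d5.pkl","wb"))
c=d["side"]["frame"][165:285,225:375,::-1]
s=d["scene"]["frame"][200:300,215:345,::-1]
cv2.imwrite("pics/f1.png",cv2.convertScaleAbs(cv2.hconcat([cv2.resize(c,(400,400),interpolation=cv2.INTER_CUBIC),cv2.resize(s,(400,400),interpolation=cv2.INTER_CUBIC)]),alpha=1.5))
E
```

```text
t: 16.0
ee_pos: [626.6, -164.4, 250.4]
orientation: [-0.015, -3.14, 0.0]
ft_force: [0.4, -0.5, 0.0]
width: 0.3
grasp_force: 0.0
t: 17.1
ee_pos: [407.5, -162.7, 331.4]
orientation: [0.017, 3.14, -0.001]
ft_force: [1.1, -0.0, 0.0]
width: 0.2
grasp_force: 0.0
```

View pics/f1.png

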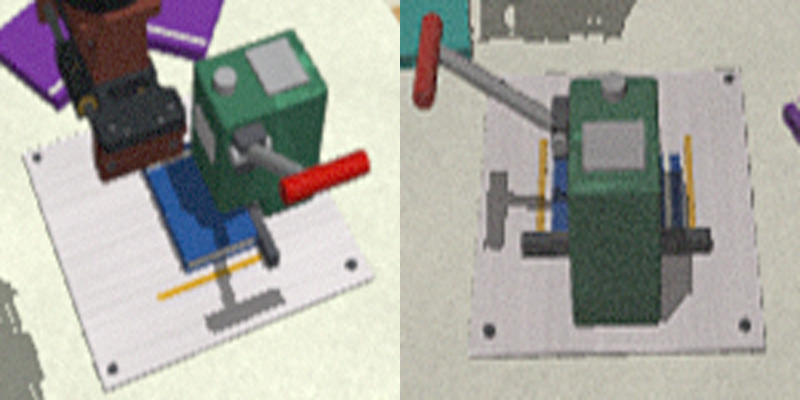

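The final view shows the lever back up at rest (red handle at (325,177)). The notebook is against the fence and between the lines, and the robot is clear of everything. Handing in.

```bash
python3 -c "
from workcell import ctrl
print(ctrl.close_job())"
```

```text
the job is handed in; nothing more can be done
None
```

I slid the notebook flush to the fence between the yellow lines, pressed the lever to its stop and let it come all the way back up, then handed the job in at about 17 s; the hand-in gave no verdict.

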